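# Set the charge timer on the counter charger

## Robot

A 6-joint arm with a two-finger parallel gripper is mounted at the origin on the work surface. World frame = base frame: x ahead of the robot, y to its left, z up, the work surface at z = 0. Lengths are in m, angles in rad, forces in N, time in s.
With the tool pointing down it reaches from about 0.375 to 0.9 m from the base axis. Payload 3.1 kg.
Tool frame: the origin (TCP) lies at the very end of the fingers, on their centre line; the grasp point (between the pads) lies 19 mm behind it; z points along the fingers, y is the line along which they close (so a half turn about z gives the same grasp; the last joint's range is limited). The gripper opens to 87 mm and grips with 3 to 60 N. Pads are 19 mm wide; open, the fingers measure 117 mm over their backs; the gripper's body (75 mm by 190 mm) begins 51 mm behind the grasp point.
Start: joints at [0.958, 0.527, 1.433, -0, 1.181, -0.178], TCP at [0.263, 0.567, 0.198] pointing down, gripper open.
Joint ranges: [-3.08, 3.08], [-0.75, 2.2], [0.22, 2.44], [-1.43, 4.57], [0, 2.65], [-2.85, 2.85]. Speed limits (rad/s): [2.79, 2.79, 3.14, 3.14, 3.14, 3.14].

## Interface

Orientations are given as a unit quaternion [x, y, z, w].
In Python, from rig import status, viewer, robot gives the robot as it stands.
- The arm moves only by the tool arm_command, never from a script. Its arguments are lists of equal length, an entry for each row: "delta_rot": the turn, a rotation vector about the tool's x, y, z in degrees, a list of three; "delta_pos": the shift along the tool's x, y, z in m, a list of three; "gripper": the closure, from -1 (fully open) to 1 (shut). In form: {"delta_rot": [[rx, ry, rz], ...], "delta_pos": [[dx, dy, dz], ...], "gripper": [gripper, ...]}. A call has 1 to 12 rows; each row is the pose to reach, as a shift and turn from the pose commanded when the call began, along the tool's axes at that moment; what a row does not reach only later rows make up. A row lasts 1/12 s, in which the tool goes at most 41.7 mm and 7.16 degrees, less where a joint would pass 70% of its speed; a pose out of reach is approached as far as the arm can. A call with a gripper value outside its range is refused whole. The fingers move at their own pace and stop on an object; "grip_force" is the grip in N (left out, the last holds). Time passes only in rows, so rows that repeat a pose let the fingers close. It gives the time, the measured TCP pose, the force, the opening and the grip force at its end, in the units of the state.
- status.get_obs(): the state, without advancing time (a new reading comes with each control period).
- viewer.camera(name): name is "side" or "top" or "wrist"; returns a dict with "pixels" (480x640x3 uint8, blue, green, red), "fx", "fy", "cx", "cy" (pixels), "k1" (the pictures are not rectified: a ray, as slopes to the right and down, at radius r is drawn at 1 + k1 r^2 times it, then the intrinsics apply), "pose" (4x4, takes a point from camera to world coordinates); the wrist camera has in their place "mount" (4x4, takes a point from camera to tool coordinates, whose origin is the TCP and whose axes are the flange's). Camera axes: x right, y down, z forward; pixel columns grow to the right and rows downward; lengths in m; the calibration is good to about 2 mm. A picture is of the moment at which its call begins: read the wrist's pose just before it. There is no depth.
- robot.hand_in(): hands the job in; it is judged then, once.
The state is a dict: "time": time; "q": joint angles; "joint_velocities": joint speeds; "joint_torque": joint torques, N m; "position": TCP position; "tool_rot": TCP orientation; "ft_force": force on the tool from outside, world axes, zero at the start; "moment": the same for the moment, N m; "grip_width": finger opening in m; "grip_force": force on a finger pad.
Only numpy, scipy, OpenCV 4.12 (cv2) and the standard library are available. Lean on these libraries where they do the work, as an engineer would, in place of code of your own. Each camera call takes 0.05 s, during which the arm holds its last target. There are 200 camera calls.

## Task

On the bike-shop counter, turn the knob of the loose battery charger clockwise until its pointer stands at the long mark on the dial, bearing down on the knob as you turn so that the charger stays where it stands and does not twist round with it, but never with more than about 25 N. Then press the round start button fully down and let go, leaving the knob at the mark and the other goods on the counter where they are.

Things in the scene. Friction and masses are not known exactly. Their poses are not given: they have to be found in the camera images.
- charger: Light grey plastic battery charger, top face 58 mm above the counter, standing loose on four small feet. Origin: on the counter, under the knob's axis; z up. It spans x -55 to +70, y -73 to +73 mm; two cells lie along the +x edge of its top, 7 mm proud. It weighs about 0.45 kg: too light, so unpressed it turns with the knob. Pushing down on the knob with 14 to 20 N keeps it put; 10 N may be too little.
- charger_end (a point): Point at the middle of the +y edge of the charger's top face, 8 mm towards +x of the knob's axis, 70 mm towards +y, 58 mm above the counter.
- knob (a joint): Turn of the charger's knob in rad, growing clockwise seen from above (0 to 2.6); it starts short of the mark. At 0 the pointer looks along the charger's +y (to the start button), at 1.57 along its +x; at the long mark it reads 1.40. It is stiff (0.4 N m). Pushed down, the worn knob first gives 0 to 4 mm of loose play (differs each time), then meets a stiff spring, about 7 N per mm, up to its stop.
- knob_grip (a point): Middle of the knob's grip bar, on its axis, 92 to 96 mm above the counter before it is pressed (it may sit a little down in its loose play). The black knob is a disc of 52 mm diameter, 7 mm thick, with an upright bar across it, 48 mm long, 14 mm thick, its top 12 mm above this point, the disc's upper face 21 mm below it. The bar runs along this point's y axis (pointer at the +y end, a white line on top), turning with the knob.
- pointer (a point): Tip of the knob's pointer, a white notch on the disc's rim, 26 mm from the axis, at the upper face of the disc.
- mark (a point): Middle of the long mark of the dial on the charger's top face, 36 mm from the knob's axis; 12 mm long and 4 mm wide, the other six marks are 5 mm long and thin.
- start (a joint): Travel of the start button in m: 0 up, 0.006 fully down. Spring: about 5 N when fully down; comes up by itself.
- start_top (a point): Middle of the top of the start button, a dark grey round button of 19 mm diameter standing 8 mm above the charger's top face (66 mm above the counter), 52 mm from the knob's axis towards the charger's +y. It is pressed straight down.
- lamp_box: Bystander: yellow lamp box 90 by 55 by 40 mm high, beside the charger. Origin: centre of the underside.
- driver: Bystander: screwdriver 170 mm long, lying in front of the charger.
- bell: Bystander: steel bicycle bell, 54 mm across, with a small striker, 34 mm high, beside the charger. Origin: centre of the underside.
- jar: Bystander: clear jar with a white lid, 74 mm across, 100 mm high. Origin: centre of the underside.
- spray: Bystander: aluminium can, 54 mm across, 170 mm high. Origin: centre of the underside.
- carton: Bystander: cardboard carton 170 by 130 by 100 mm high. Origin: centre of the underside.
- chainring: Bystander: flat dark chainring, 120 mm across, 6 mm high. Origin: centre of the underside.
- table: The counter: a large flat grey top; its upper face is at height 0. Origin: middle of that face.
There are look-alikes about, which are no part of the job. Leave any blue or green look-alike of the charger alone.

How it is judged:
By the outcome, as a careful person would: the job done as asked, in the order asked, and still so for the second after the job is handed in, with the robot touching nothing.
It also fails if it takes over 64 s, if anything falls off the work surface, if the arm or the gripper's body presses on something with over 40 N, if the wrist force passes 120 N, or if a joint passes its speed limit or range.

## Working session

There is one attempt and no reset: what is moved stays moved. The work goes in short steps, Python scripts to look and compute and a tool call to move; the robot and the scene stay as the last step left them, time stands still between calls to the robot, and variables do not carry over. Pictures are saved under pics/ and viewed, at most 10 in all, crops included, and the job is handed in when it is done.

Besides the shell and the picture viewer there is one more tool, called after "Request:" in YAML: its name, and indented under it one key for each argument. arm_command: Moves the arm, as the interface text tells. Its arguments: {"type":"object","properties":{"delta_rot":{"type":"array","items":{"type":"array","items":{"type":"number"}}},"delta_pos":{"type":"array","items":{"type":"array","items":{"type":"number"}}},"gripper":{"type":"array","items":{"type":"number"}},"grip_force":{"type":"number"}},"required":["delta_rot","delta_pos","gripper"]}

```bash
mkdir -p pics
cat > h.py <<'E'
import numpy as np, cv2
from scipy.spatial.transform import Rotation as R
from rig import status, viewer, robot
def snap(n):
    o=status.get_obs(); c=viewer.camera(n); c['obs']=o
    if 'pose' in c: T=np.array(c['pose'])
    else:
        W=np.eye(4); W[:3,:3]=R.from_quat(o['tool_rot']).as_matrix(); W[:3,3]=o['position']; T=W@np.array(c['mount'])
    c['T']=T; return c
def KD(c): return np.array([[c['fx'],0,c['cx']],[0,c['fy'],c['cy']],[0,0,1.]]), np.array([c['k1'],0,0,0.])
def pix2w(c,uv,z):
    K,D=KD(c); p=cv2.undistortPoints(np.array(uv,float).reshape(-1,1,2),K,D).reshape(-1,2)
    d=np.c_[p,np.ones(len(p))]@c['T'][:3,:3].T; o=c['T'][:3,3]
    return o+d*((z-o[2])/d[:,2])[:,None]
def w2pix(c,P):
    K,D=KD(c); Ti=np.linalg.inv(c['T']); r,_=cv2.Rodrigues(Ti[:3,:3])
    return cv2.projectPoints(np.array(P,float).reshape(-1,1,3),r,Ti[:3,3],K,D)[0].reshape(-1,2)
E
python3 - <<'E'
from h import *
import pickle
cs={n:snap(n) for n in('top','side','wrist')}
pickle.dump(cs,open('c0.pkl','wb'))
for n in cs: print(n,cs[n]['T'].round(3).tolist(),cs[n]['fx'])
o=cs['top']['obs'];print(o['position'],o['tool_rot'],o['ft_force'],o['grip_width'])
for n in('top','side'): cv2.imwrite(f'pics/{n}0.png',cs[n]['pixels'])
E
```

```text
top [[-0.005, -0.989, 0.15, 0.295], [-1.0, 0.004, -0.006, 0.018], [0.005, -0.15, -0.989, 1.424], [0.0, 0.0, 0.0, 1.0]] 524.1422609872817
side [[0.701, -0.407, 0.586, -0.109], [-0.713, -0.401, 0.575, -0.586], [0.001, -0.821, -0.571, 0.691], [0.0, 0.0, 0.0, 1.0]] 457.1010473056435
wrist [[0.421, 0.878, 0.227, 0.202], [0.907, -0.407, -0.106, 0.596], [-0.001, 0.25, -0.968, 0.384], [0.0, 0.0, 0.0, 1.0]] 384.36306447834653
[0.26281432 0.56621362 0.19668663] [ 2.15717486e-01  9.76455249e-01 -9.76298072e-04 -3.99469155e-04] [-0.81782422  0.97505824  0.05207839] 0.08686474195286129
```

View pics/top0.png

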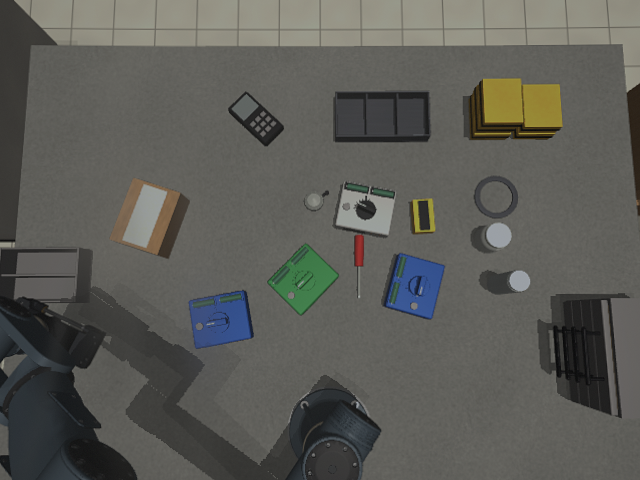

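View pics/side0.png

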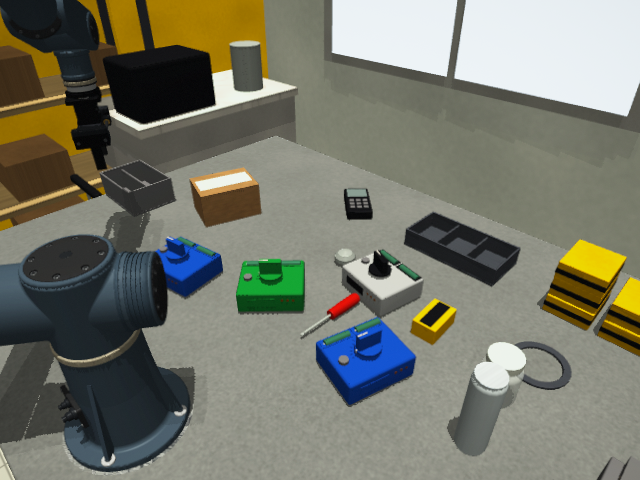

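The top view shows four candidates: the light grey charger at (366,208), a green one at (303,280), and blue ones at (415,286) and (220,320). I choose the grey one; a close crop will check that.

Run:
```python
from h import *
import pickle
cs=pickle.load(open('c0.pkl','rb')); c=cs['top']
cv2.imwrite('pics/crop1.png',cv2.resize(c['pixels'][165:255,320:440],None,fx=6,fy=6,interpolation=cv2.INTER_CUBIC))
k=pix2w(c,[[366,208]],.1)[0]; b=pix2w(c,[[346.5,207]],.066)[0]; print(k,b)
o=c['obs']; M=R.from_quat(o['tool_rot']); print(M.as_matrix().round(3))
print(cs['wrist']['mount'],np.degrees(np.arctan2(*(b-k)[1::-1])))
```

```text
[ 0.56257662 -0.0958331   0.1       ] [ 0.57234215 -0.04729292  0.066     ]
[[-0.907  0.421 -0.001]
 [ 0.421  0.907 -0.002]
 [ 0.    -0.002 -1.   ]]
[[ 6.82819566e-04 -9.68037333e-01 -2.50805214e-01  6.76869501e-02]
 [ 9.99999434e-01  4.56366259e-04  9.61062968e-04  5.22194920e-04]
 [-8.15885795e-04 -2.50805729e-01  9.68037097e-01 -1.87503418e-01]
 [ 0.00000000e+00  0.00000000e+00  0.00000000e+00  1.00000000e+00]] 78.62482159803574
```

View pics/crop1.png

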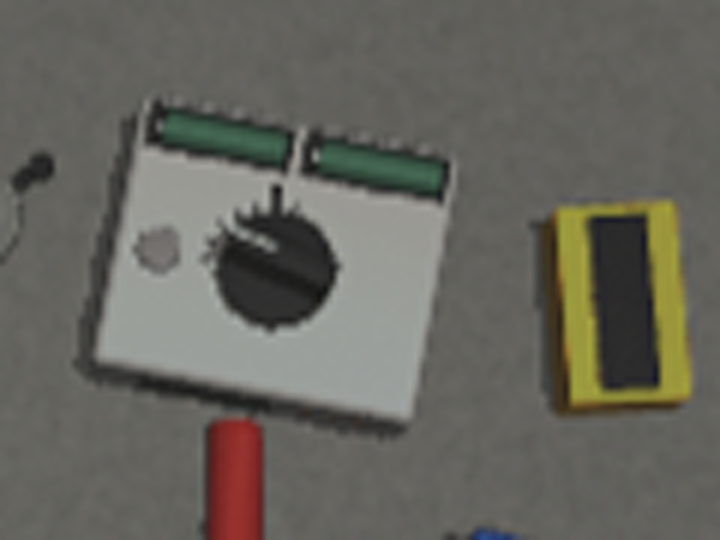

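The crop shows the grey charger, with the knob disc at top px (366,208), the button at (346.3,206.5) and the long mark at (366,198). The pointer is about 0.3 rad, so the knob needs about 62° clockwise. I'm moving above it.

Request:
arm_command:
  delta_rot:
    - [0,0,7]
    - [0,0,14]
    - [0,0,21]
    - [0,0,28]
    - [0,0,35]
    - [0,0,42]
    - [0,0,47]
    - [0,0,47]
    - [0,0,47]
    - [0,0,47]
  delta_pos:
    - [-0.03,-0.026,0]
    - [-0.06,-0.052,0]
    - [-0.09,-0.078,0]
    - [-0.12,-0.104,0]
    - [-0.15,-0.13,0]
    - [-0.18,-0.156,0]
    - [-0.21,-0.182,0]
    - [-0.24,-0.208,0]
    - [-0.275,-0.237,0]
    - [-0.275,-0.237,0]
  gripper: [-1,-1,-1,-1,-1,-1,-1,-1,-1,-1]

```text
time: 0.98
position: [0.4158, 0.2309, 0.1977]
tool_rot: [0.59, 0.808, -0.0, 0.001]
ft_force: [0.5, 0.8, -0.3]
grip_width: 0.0868
grip_force: 0.0
```

```bash
cat >> h.py <<'E'
def togo(t,yh=None):
    o=status.get_obs(); M=R.from_quat(o['tool_rot']).as_matrix(); p=np.array(o['position'])
    h=np.degrees(np.arctan2(M[1,1],M[0,1]))
    print('t',round(o['time'],2),'p',p.round(4),'yh',h.round(2),'F',np.round(o['ft_force'],1),'Mz',np.round(o['moment'],2),'grip',round(o['grip_width'],4),round(o['grip_force'],1),'zax',M[:,2].round(4))
    if t is not None: print('go',((np.array(t)-p)@M).round(4), 'cw' , None if yh is None else round((h-yh+180)%360-180,2))
E
python3 -c "
from h import *
togo([.5626,-.096,.19],-29)"
```

```text
t 0.98 p [0.4158 0.2309 0.1977] yh 17.74 F [ 0.5  0.8 -0.3] Mz [-0.04  0.04  0.04] grip 0.0868 0.0 zax [ 0.0018 -0.0024 -1.    ]
go [-0.356   0.0402  0.0087] cw 46.74
```

Request:
arm_command:
  delta_rot:
    - [0,0,7]
    - [0,0,14]
    - [0,0,21]
    - [0,0,28]
    - [0,0,35]
    - [0,0,42]
    - [0,0,47]
    - [0,0,47]
    - [0,0,47]
    - [0,0,47]
    - [0,0,47]
    - [0,0,47]
  delta_pos:
    - [-0.04,0.004,0]
    - [-0.08,0.008,0]
    - [-0.12,0.012,0]
    - [-0.16,0.016,0]
    - [-0.2,0.02,0]
    - [-0.24,0.024,0]
    - [-0.28,0.03,0.003]
    - [-0.32,0.036,0.006]
    - [-0.356,0.04,0.009]
    - [-0.356,0.04,0.009]
    - [-0.356,0.04,0.009]
    - [-0.356,0.04,0.009]
  gripper: [-1,-1,-1,-1,-1,-1,-1,-1,-1,-1,-1,-1]

```text
time: 1.98
position: [0.5604, -0.0891, 0.188]
tool_rot: [0.861, 0.508, -0.001, -0.001]
ft_force: [-0.5, 1.6, 0.7]
grip_width: 0.0873
grip_force: 0.0
```

```bash
python3 -c "
from h import *
import pickle
c=snap('wrist');pickle.dump(c,open('c1.pkl','wb'));cv2.imwrite('pics/w1.png',c['pixels'])
togo([.5626,-.096,.19],-29)"
```

```text
t 2.03 p [ 0.5603 -0.0885  0.1883] yh -28.87 F [0.3 0.4 0.9] Mz [-0.13  0.09  0.01] grip 0.0868 0.0 zax [-0.0018  0.0011 -1.    ]
go [-0.0054  0.0056 -0.0017] cw 0.13
```

View pics/w1.png

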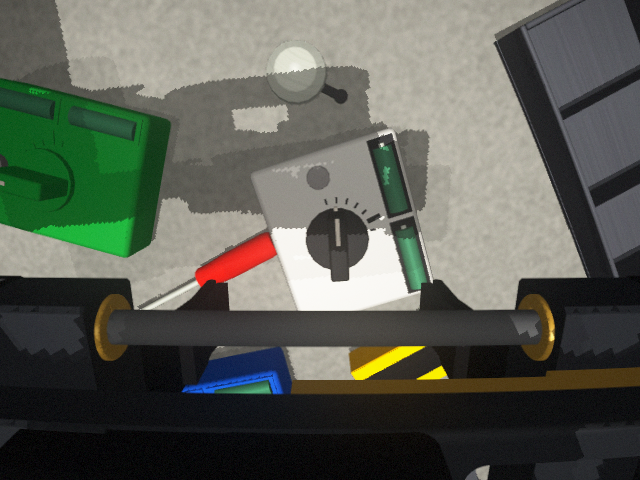

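The close view shows the disc centred near (337,238), the button at (318,178), and the long mark at about (376,217). The bar is almost along the image columns. One enlarged crop will give sharper numbers.

```bash
python3 -c "
from h import *
import pickle
c=pickle.load(open('c1.pkl','rb'))
im=cv2.resize(c['pixels'][160:310,250:440],None,fx=4,fy=4,interpolation=cv2.INTER_CUBIC)
im=cv2.convertScaleAbs((255*(im/255.)**.6),alpha=1)
cv2.imwrite('pics/w1c.png',im)
d=pix2w(c,[[337,238]],.074)[0];b=pix2w(c,[[318,178]],.066)[0];m=pix2w(c,[[376,217]],.058)[0];print(d,b,m)"
```

```text
[ 0.56897315 -0.09594217  0.074     ] [ 0.57842237 -0.04721518  0.066     ] [ 0.60484421 -0.09935174  0.058     ]
```

View pics/w1c.png

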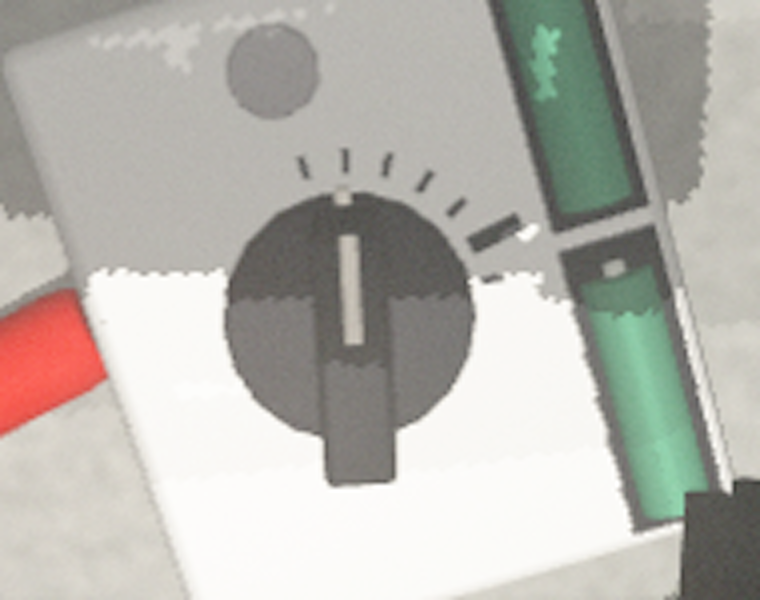

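The enlarged crop confirms these positions: disc centre at (337.2,238.7), button at (318,177.8), mark at (374.3,218), pointer notch at (335.8,209), and the bar's white line from (337,219) to (338.2,246).

```bash
python3 -c "
from h import *
import pickle
c=pickle.load(open('c1.pkl','rb'))
f=lambda u,v,z: pix2w(c,[[u,v]],z)[0]
d=f(337.2,238.7,.073);b=f(318,177.8,.066);m=f(374.3,218,.058);p=f(335.8,209,.073)
l1=f(337,219,.106);l2=f(338.2,246.2,.106);e=f(340,281,.106)
H=lambda v: np.degrees(np.arctan2(v[1],v[0])).round(1)
print('disc',d,'btn',b,'r',np.linalg.norm((b-d)[:2]),H(b-d)); print('mark',m,np.linalg.norm((m-d)[:2]),H(m-d)); print('ptr',np.linalg.norm((p-d)[:2]),H(p-d),'line',l1,l2,e,H(l1-l2),H(l1-e))
togo([d[0],d[1],.085],H(l1-l2)-90)"
```

```text
disc [ 0.56875354 -0.09675202  0.073     ] btn [ 0.57849921 -0.0470771   0.066     ] r 0.050621890571095084 78.9
mark [ 0.6032063  -0.09942099  0.058     ] 0.03455598768983403 -4.4
ptr 0.024245355454919043 64.2 line [ 0.57828885 -0.07667769  0.106     ] [ 0.56954252 -0.09466539  0.106     ] [ 0.55805484 -0.11876422  0.106     ] 64.1 64.3
t 2.03 p [ 0.5603 -0.0885  0.1883] yh -28.87 F [0.3 0.4 0.9] Mz [-0.13  0.09  0.01] grip 0.0868 0.0 zax [-0.0018  0.0011 -1.    ]
go [-0.0031  0.0116  0.1033] cw -2.97
```

Request:
arm_command:
  delta_rot:
    - [0,0,-3]
    - [0,0,-3]
    - [0,0,-3]
    - [0,0,-3]
    - [0,0,-3]
    - [0,0,-3]
    - [0,0,-3]
    - [0,0,-3]
  delta_pos:
    - [-0.004,0.011,0.02]
    - [-0.004,0.011,0.05]
    - [-0.004,0.011,0.07]
    - [-0.004,0.011,0.09]
    - [-0.004,0.011,0.1]
    - [-0.004,0.011,0.105]
    - [-0.004,0.011,0.105]
    - [-0.004,0.011,0.105]
  gripper: [-1,-1,-1,-1,-1,-1,-1,-1]

```text
time: 2.7
position: [0.5695, -0.0983, 0.0845]
tool_rot: [0.847, 0.531, 0.0, 0.0]
ft_force: [0.5, 0.8, 1.3]
grip_width: 0.0866
grip_force: 0.0
```

```bash
python3 -c "
from h import *
import pickle
togo(None)
c=snap('wrist');pickle.dump(c,open('c2.pkl','wb'));cv2.imwrite('pics/w2.png',c['pixels'])
T=c['obs']['position'];print(w2pix(c,[[.568,-.0973,.106],T,[T[0],T[1],.106]]))"
```

```text
t 2.7 p [ 0.5695 -0.0983  0.0845] yh -25.86 F [0.5 0.8 1.3] Mz [-0.1   0.02  0.02] grip 0.0866 0.0 zax [ 1.2e-03 -4.0e-04 -1.0e+00]
[[318.86520348 300.35416916]
 [322.85748502 284.70768408]
 [322.79068224 300.75385004]]
```

View pics/w2.png

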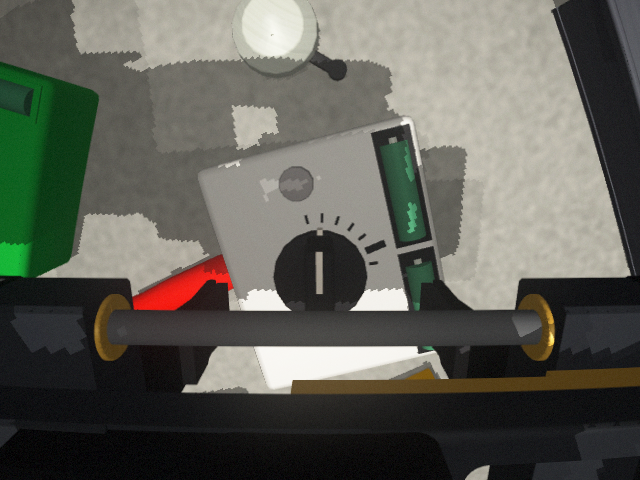

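The bar's line is at column about 319.5 and the fingers' middle is at about 323.5, so I shift −1.6 mm along tool y, go down 6 mm and close gently.

Request:
arm_command:
  delta_rot:
    - [0,0,0]
    - [0,0,0]
    - [0,0,0]
    - [0,0,0]
    - [0,0,0]
    - [0,0,0]
    - [0,0,0]
    - [0,0,0]
    - [0,0,0]
    - [0,0,0]
    - [0,0,0]
    - [0,0,0]
  delta_pos:
    - [0,-0.0016,0.003]
    - [0,-0.0016,0.006]
    - [0,-0.0016,0.006]
    - [0,-0.0016,0.006]
    - [0,-0.0016,0.006]
    - [0,-0.0016,0.006]
    - [0,-0.0016,0.006]
    - [0,-0.0016,0.006]
    - [0,-0.0016,0.006]
    - [0,-0.0016,0.006]
    - [0,-0.0016,0.006]
    - [0,-0.0016,0.006]
  gripper: [-1,-1,-1,0.65,0.65,0.65,0.65,0.65,0.65,0.65,0.65,0.65]
  grip_force: 5

```text
time: 3.75
position: [0.5676, -0.098, 0.0776]
tool_rot: [0.848, 0.531, -0.0, -0.0]
ft_force: [-0.1, 0.3, -0.2]
grip_width: 0.035
grip_force: 0.0
```

```bash
python3 -c "
from h import *
togo(None)"
```

```text
t 3.75 p [ 0.5676 -0.098   0.0776] yh -25.91 F [-0.1  0.3 -0.2] Mz [-0.13  0.06  0.01] grip 0.035 0.0 zax [-1.e-04 -0.e+00 -1.e+00]
```

Request:
arm_command:
  delta_rot:
    - [0,0,0]
    - [0,0,0]
    - [0,0,0]
    - [0,0,0]
    - [0,0,0]
    - [0,0,0]
    - [0,0,0]
    - [0,0,0]
  delta_pos:
    - [0,0,0]
    - [0,0,0]
    - [0,0,0]
    - [0,0,0]
    - [0,0,0]
    - [0,0,0]
    - [0,0,0]
    - [0,0,0]
  gripper: [1,1,1,1,1,1,1,1]
  grip_force: 5

```text
time: 4.42
position: [0.5674, -0.0979, 0.0776]
tool_rot: [0.848, 0.531, -0.0, -0.0]
ft_force: [-0.9, 1.1, -0.1]
grip_width: 0.0141
grip_force: 5.0
```

```bash
python3 -c "
from h import *
togo(None)"
```

```text
t 4.42 p [ 0.5674 -0.0979  0.0776] yh -25.91 F [-0.9  1.1 -0.1] Mz [0.02 0.21 0.09] grip 0.0141 5.0 zax [-4.e-04  2.e-04 -1.e+00]
```

Request:
arm_command:
  delta_rot:
    - [0,0,0]
    - [0,0,0]
    - [0,0,0]
    - [0,0,0]
    - [0,0,0]
    - [0,0,0]
  delta_pos:
    - [0,0,0]
    - [0,0,0]
    - [0,0,0.001]
    - [0,0,0.002]
    - [0,0,0.003]
    - [0,0,0.003]
  gripper: [1,1,1,1,1,1]
  grip_force: 45

```text
time: 4.92
position: [0.5676, -0.098, 0.0753]
tool_rot: [0.848, 0.531, -0.0, -0.0]
ft_force: [-2.7, 1.1, 7.6]
grip_width: 0.0124
grip_force: 45.0
```

Request:
arm_command:
  delta_rot:
    - [0,0,0]
    - [0,0,0]
    - [0,0,0]
    - [0,0,0]
  delta_pos:
    - [0,0,0.0005]
    - [0,0,0.001]
    - [0,0,0.001]
    - [0,0,0.001]
  gripper: [1,1,1,1]

```text
time: 5.25
position: [0.5677, -0.098, 0.0749]
tool_rot: [0.848, 0.531, 0.0, 0.0]
ft_force: [-3.1, 1.6, 10.0]
grip_width: 0.0124
grip_force: 45.0
```

Request:
arm_command:
  delta_rot:
    - [0,0,0]
    - [0,0,0]
    - [0,0,0]
    - [0,0,0]
    - [0,0,0]
  delta_pos:
    - [0,0,0.0007]
    - [0,0,0.0014]
    - [0,0,0.002]
    - [0,0,0.002]
    - [0,0,0.002]
  gripper: [1,1,1,1,1]

```text
time: 5.67
position: [0.5678, -0.0981, 0.0739]
tool_rot: [0.848, 0.531, 0.0, 0.0]
ft_force: [-4.6, 2.1, 15.1]
grip_width: 0.0121
grip_force: 45.0
```

Request:
arm_command:
  delta_rot:
    - [0,0,0]
    - [0,0,2]
    - [0,0,4]
    - [0,0,6]
    - [0,0,8]
    - [0,0,8]
  delta_pos:
    - [0,0,0.001]
    - [0,0,0.001]
    - [0,0,0.001]
    - [0,0,0.001]
    - [0,0,0.001]
    - [0,0,0.001]
  gripper: [1,1,1,1,1,1]

```text
time: 6.17
position: [0.5679, -0.0981, 0.0734]
tool_rot: [0.882, 0.471, 0.0, 0.001]
ft_force: [-4.9, 2.1, 18.5]
grip_width: 0.0127
grip_force: 45.7
```

```bash
python3 -c "
from h import *
togo(None)"
```

```text
t 6.17 p [ 0.5679 -0.0981  0.0734] yh -33.85 F [-4.9  2.1 18.5] Mz [0.29 1.01 0.4 ] grip 0.0127 45.7 zax [ 0.0011 -0.0011 -1.    ]
```

Request:
arm_command:
  delta_rot:
    - [0,0,2]
    - [0,0,4]
    - [0,0,6]
    - [0,0,8]
    - [0,0,10]
    - [0,0,12]
    - [0,0,14]
    - [0,0,16]
    - [0,0,16]
  delta_pos:
    - [0,0,0]
    - [0,0,0]
    - [0,0,0]
    - [0,0,0]
    - [0,0,0]
    - [0,0,0]
    - [0,0,0]
    - [0,0,0]
    - [0,0,0]
  gripper: [1,1,1,1,1,1,1,1,1]

```text
time: 6.92
position: [0.5679, -0.0982, 0.0735]
tool_rot: [0.939, 0.343, 0.0, 0.001]
ft_force: [-4.8, 1.9, 18.5]
grip_width: 0.0125
grip_force: 45.7
```

```bash
python3 -c "
from h import *
togo(None)
c=snap('wrist');cv2.imwrite('pics/w3.png',c['pixels'])
print(w2pix(c,[[.5785,-.0471,.066]]))"
```

```text
t 6.92 p [ 0.5679 -0.0982  0.0735] yh -49.85 F [-4.8  1.9 18.5] Mz [0.26 1.04 0.38] grip 0.0125 45.7 zax [ 0.0013 -0.0012 -1.    ]
[[260.36181409 204.09556257]]
```

View pics/w3.png

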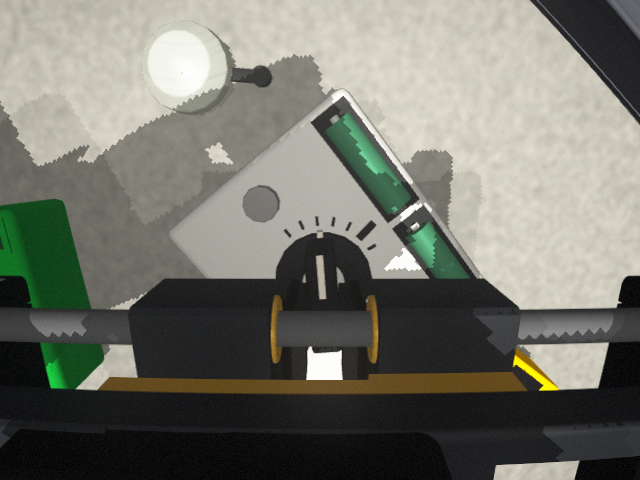

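The button at (260.5,203.5) is where the unmoved charger predicts it, and the pointer notch at (320,234) is moving towards the long mark at (367,230). I'm continuing the turn.

Request:
arm_command:
  delta_rot:
    - [0,0,2]
    - [0,0,4]
    - [0,0,6]
    - [0,0,8]
    - [0,0,10]
    - [0,0,12]
    - [0,0,14]
    - [0,0,16]
    - [0,0,18]
    - [0,0,20]
    - [0,0,20]
  delta_pos:
    - [0,0,0]
    - [0,0,0]
    - [0,0,0]
    - [0,0,0]
    - [0,0,0]
    - [0,0,0]
    - [0,0,0]
    - [0,0,0]
    - [0,0,0]
    - [0,0,0]
    - [0,0,0]
  gripper: [1,1,1,1,1,1,1,1,1,1,1]

```text
time: 7.88
position: [0.5681, -0.0983, 0.0735]
tool_rot: [0.985, 0.175, 0.001, 0.001]
ft_force: [-4.8, 1.6, 18.0]
grip_width: 0.0126
grip_force: 45.7
```

Request:
arm_command:
  delta_rot:
    - [0,0,2]
    - [0,0,4]
    - [0,0,6]
    - [0,0,8]
    - [0,0,10]
    - [0,0,12]
    - [0,0,14]
    - [0,0,16]
    - [0,0,18]
    - [0,0,18]
  delta_pos:
    - [0,0,0]
    - [0,0,0]
    - [0,0,0]
    - [0,0,0]
    - [0,0,0]
    - [0,0,0]
    - [0,0,0]
    - [0,0,0]
    - [0,0,0]
    - [0,0,0]
  gripper: [1,1,1,1,1,1,1,1,1,1]

```text
time: 8.72
position: [0.5681, -0.0984, 0.0735]
tool_rot: [1.0, 0.019, 0.001, 0.001]
ft_force: [-5.7, 1.1, 17.9]
grip_width: 0.0124
grip_force: 45.7
```

```bash
python3 -c "
from h import *
import pickle
togo(None)
c=snap('wrist');pickle.dump(c,open('c4.pkl','wb'))
print(w2pix(c,[[.5785,-.0471,.066]]))
im=cv2.resize(c['pixels'][150:300,220:410],None,fx=4,fy=4,interpolation=cv2.INTER_CUBIC)
cv2.imwrite('pics/w4.png',(255*(im/255.)**.6).astype('uint8'))"
```

```text
t 8.72 p [ 0.5681 -0.0984  0.0735] yh -87.85 F [-5.7  1.1 17.9] Mz [0.26 1.06 0.41] grip 0.0124 45.7 zax [ 0.0015 -0.0016 -1.    ]
[[228.59438308 257.89689704]]
```

View pics/w4.png

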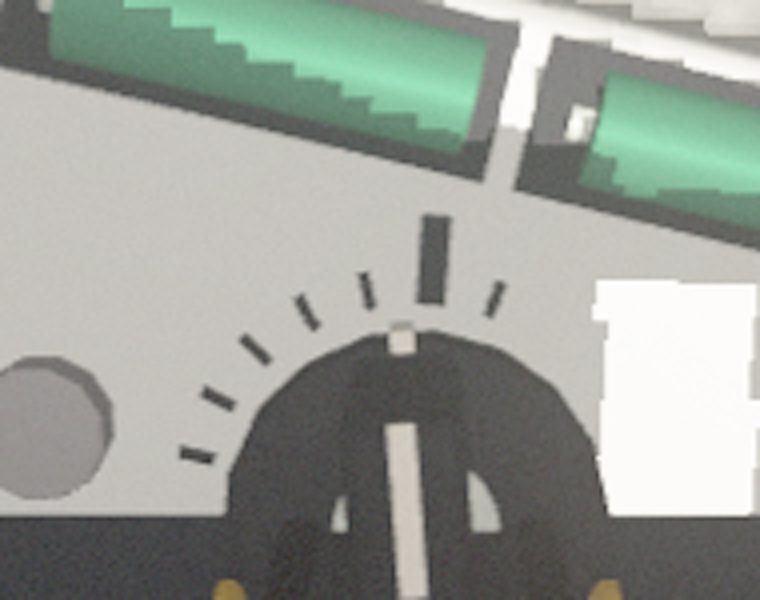

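The enlarged crop shows the notch at px (320.5,235), the long mark from (328.7,203.7) to (327.7,225.7), and the button at about (230.5,257). A few degrees remain.

```bash
python3 -c "
from h import *
import pickle
c=pickle.load(open('c4.pkl','rb'))
f=lambda u,v,z: pix2w(c,[[u,v]],z)[0][:2]
H=lambda v: np.degrees(np.arctan2(v[1],v[0])).round(2)
b=f(230.5,257,.066);m=f(328.25,214.75,.058);ma=f(328.75,203.75,.058);mb=f(327.75,225.75,.058)
a1=f(220+5/4,150+68/4,.058);a2=f(220+480/4,150+182/4,.058)
yaw1=H(b-m)-127.7
print('b',b,'m',m,np.linalg.norm(b-m),'yaw',yaw1,'markdir',H(ma-mb),'celledge yaw',H(a1-a2)-90)
yb=np.radians(yaw1+90); ax=b-.052*np.array([np.cos(yb),np.sin(yb)]);print('axis',ax,'mark hd',H(m-ax))
for z in(.068,.070,.072):
  n=f(320.5,235,z); print(z,n,np.linalg.norm(n-ax),H(n-ax))
l1=f(220+401/4,150+424/4,.1);l2=f(220+413/4,150+597/4,.1);print('line',H(l1-l2),l1,l2)
"
```

```text
b [ 0.57903485 -0.04812974] m [ 0.60219134 -0.09910281] 0.05598640539138139 yaw -13.269999999999996 markdir -0.24 celledge yaw -11.430000000000007
axis [ 0.56709876 -0.0987413 ] mark hd -0.59
0.068 [ 0.59320026 -0.09535964] 0.02631965040606146 7.38
0.07 [ 0.59365    -0.09535903] 0.026765798886204978 7.26
0.072 [ 0.59409974 -0.09535843] 0.027212065530907978 7.14
line 5.86 [ 0.5910291  -0.09557739] [ 0.57090736 -0.09764266]
```

Request:
arm_command:
  delta_rot:
    - [0,0,2]
    - [0,0,4]
    - [0,0,6]
    - [0,0,7]
    - [0,0,7]
  delta_pos:
    - [0,0,0]
    - [0,0,0]
    - [0,0,0]
    - [0,0,0]
    - [0,0,0]
  gripper: [1,1,1,1,1]

```text
time: 9.18
position: [0.568, -0.0985, 0.0735]
tool_rot: [0.999, -0.042, 0.001, 0.001]
ft_force: [-4.3, 1.5, 17.6]
grip_width: 0.0126
grip_force: 45.7
```

```bash
python3 -c "
from h import *
import pickle
togo(None)
c=snap('wrist');pickle.dump(c,open('c5.pkl','wb'))
im=cv2.resize(c['pixels'][150:300,220:410],None,fx=4,fy=4,interpolation=cv2.INTER_CUBIC)
cv2.imwrite('pics/w5.png',(255*(im/255.)**.6).astype('uint8'))"
```

```text
t 9.18 p [ 0.568  -0.0985  0.0735] yh -94.82 F [-4.3  1.5 17.6] Mz [0.23 1.05 0.36] grip 0.0126 45.7 zax [ 0.0015 -0.0017 -1.    ]
```

View pics/w5.png

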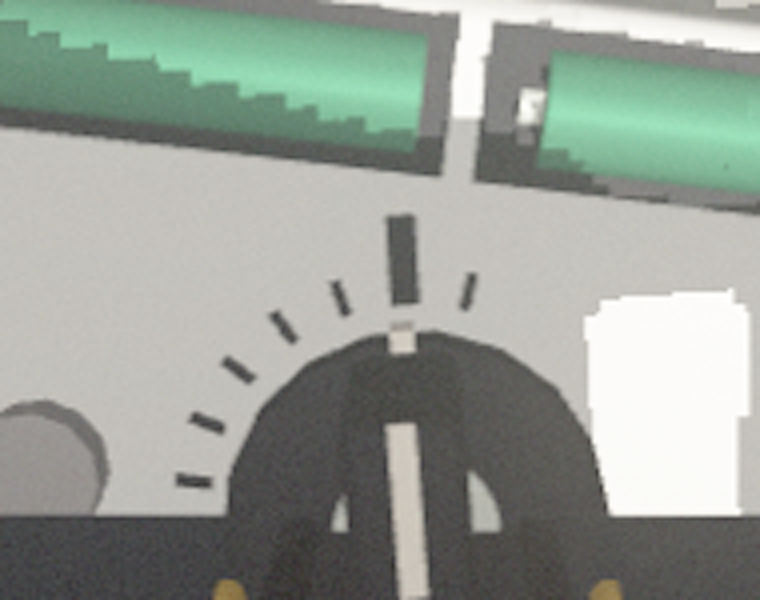

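The notch at crop (402,340) sits about 1° short of the mark's line, (400,215) to (404,303). I add 1°, then unwind the torque while still bearing down.

Request:
arm_command:
  delta_rot:
    - [0,0,1]
    - [0,0,1]
    - [0,0,1]
  delta_pos:
    - [0,0,0]
    - [0,0,0]
    - [0,0,0]
  gripper: [1,1,1]

```text
time: 9.48
position: [0.5681, -0.0985, 0.0735]
tool_rot: [0.999, -0.05, 0.001, 0.001]
ft_force: [-5.5, 1.6, 18.9]
grip_width: 0.0122
grip_force: 45.7
```

Request:
arm_command:
  delta_rot:
    - [0,0,-1]
    - [0,0,-1]
    - [0,0,-1]
  delta_pos:
    - [0,0,0]
    - [0,0,0]
    - [0,0,0]
  gripper: [1,1,1]

```text
time: 9.73
position: [0.5681, -0.0985, 0.0735]
tool_rot: [0.999, -0.042, 0.001, 0.001]
ft_force: [-4.6, 0.6, 18.4]
grip_width: 0.0123
grip_force: 45.4
```

```bash
python3 -c "
from h import *
togo(None)"
```

```text
t 9.73 p [ 0.5681 -0.0985  0.0735] yh -94.81 F [-4.6  0.6 18.4] Mz [0.2  1.16 0.26] grip 0.0123 45.4 zax [ 0.0016 -0.0016 -1.    ]
```

Request:
arm_command:
  delta_rot:
    - [0,0,-1]
    - [0,0,-1.8]
    - [0,0,-1.8]
  delta_pos:
    - [0,0,0]
    - [0,0,0]
    - [0,0,0]
  gripper: [1,1,1]

```text
time: 9.98
position: [0.5681, -0.0984, 0.0735]
tool_rot: [1.0, -0.026, 0.001, 0.001]
ft_force: [-4.7, 0.8, 18.2]
grip_width: 0.0125
grip_force: 45.1
```

```bash
python3 -c "
from h import *
togo(None)"
```

```text
t 9.98 p [ 0.5681 -0.0984  0.0735] yh -93.03 F [-4.7  0.8 18.2] Mz [0.13 1.07 0.09] grip 0.0125 45.1 zax [ 0.0017 -0.0013 -1.    ]
```

Request:
arm_command:
  delta_rot:
    - [0,0,-0.6]
    - [0,0,-0.6]
    - [0,0,-0.6]
    - [0,0,-0.6]
  delta_pos:
    - [0,0,-0.001]
    - [0,0,-0.002]
    - [0,0,-0.003]
    - [0,0,-0.003]
  gripper: [1,1,1,1]

```text
time: 10.32
position: [0.5678, -0.0983, 0.0751]
tool_rot: [1.0, -0.022, 0.0, 0.0]
ft_force: [-3.3, 1.1, 8.1]
grip_width: 0.0122
grip_force: 45.0
```

```bash
python3 -c "
from h import *
togo(None)"
```

```text
t 10.32 p [ 0.5678 -0.0983  0.0751] yh -92.49 F [-3.3  1.1  8.1] Mz [0.05 0.69 0.1 ] grip 0.0122 45.0 zax [ 9.e-04 -9.e-04 -1.e+00]
```

Request:
arm_command:
  delta_rot:
    - [0,0,-0.4]
    - [0,0,-0.4]
    - [0,0,-0.4]
  delta_pos:
    - [-0.0003,0,0]
    - [-0.0005,0,-0.0005]
    - [-0.0005,0,-0.0005]
  gripper: [1,1,1]

```text
time: 10.57
position: [0.5677, -0.0984, 0.0753]
tool_rot: [1.0, -0.018, 0.001, 0.0]
ft_force: [-1.9, 0.4, 5.9]
grip_width: 0.0124
grip_force: 45.0
```

```bash
python3 -c "
from h import *
togo(None)"
```

```text
t 10.57 p [ 0.5677 -0.0984  0.0753] yh -92.11 F [-1.9  0.4  5.9] Mz [ 0.03  0.5  -0.  ] grip 0.0124 45.0 zax [ 1.6e-03 -8.0e-04 -1.0e+00]
```

Request:
arm_command:
  delta_rot:
    - [0,0,0]
    - [0,0,0]
    - [0,0,0]
    - [0,0,0]
    - [0,0,0]
    - [0,0,0]
    - [0,0,0]
    - [0,0,0]
    - [0,0,0]
    - [0,0,0]
    - [0,0,0]
    - [0,0,0]
  delta_pos:
    - [-0.0003,0,-0.0005]
    - [-0.0003,0,-0.0008]
    - [-0.0003,0,-0.0008]
    - [-0.0003,0,-0.0008]
    - [-0.0003,0,-0.0008]
    - [-0.0003,0,-0.0008]
    - [-0.0003,0,-0.0008]
    - [-0.0003,0,-0.0008]
    - [-0.0003,0,-0.0008]
    - [-0.0003,0,-0.0008]
    - [-0.0003,0,-0.0008]
    - [-0.0003,0,-0.0008]
  gripper: [1,1,1,-0.3,-0.3,-0.3,-0.3,-0.3,-0.3,-0.3,-0.3,-0.3]

```text
time: 11.57
position: [0.5668, -0.098, 0.0749]
tool_rot: [1.0, -0.018, 0.0, 0.0]
ft_force: [-0.5, 0.3, -0.2]
grip_width: 0.0556
grip_force: 0.0
```

Request:
arm_command:
  delta_rot:
    - [0,0,0]
    - [0,0,0]
    - [0,0,0]
    - [0,0,0]
    - [0,0,0]
    - [0,0,0]
    - [0,0,0]
    - [0,0,0]
  delta_pos:
    - [0,0,-0.015]
    - [0,0,-0.035]
    - [0,0,-0.06]
    - [0,0,-0.085]
    - [0,0,-0.1]
    - [0,0,-0.1]
    - [0,0,-0.1]
    - [0,0,-0.1]
  gripper: [-0.3,-0.3,-0.3,-0.3,-0.3,-0.3,-0.3,-0.3]

```text
time: 12.23
position: [0.5659, -0.0977, 0.174]
tool_rot: [1.0, -0.018, -0.001, -0.0]
ft_force: [-1.0, -0.3, -0.0]
grip_width: 0.0566
grip_force: 0.0
```

```bash
python3 -c "
from h import *
import pickle
togo(None)
c=snap('wrist');pickle.dump(c,open('c6.pkl','wb'))
print(w2pix(c,[[.5785,-.0475,.066],[.5678,-.098,.073]]))
im=cv2.resize(c['pixels'][160:300,225:415],None,fx=4,fy=4,interpolation=cv2.INTER_CUBIC)
cv2.imwrite('pics/w6.png',(255*(im/255.)**.6).astype('uint8'))"
```

```text
t 12.23 p [ 0.5659 -0.0977  0.174 ] yh -92.11 F [-1.  -0.3 -0. ] Mz [-0.01  0.2   0.  ] grip 0.0566 0.0 zax [-1.9e-03  7.0e-04 -1.0e+00]
[[260.07374753 223.84897866]
 [324.95637503 236.89895083]]
```

View pics/w6.png

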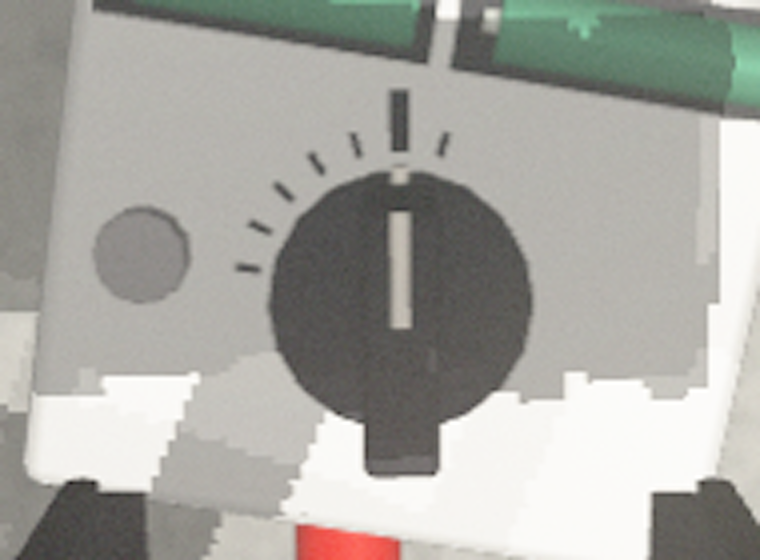

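The enlarged crop shows the pointer line (400,212)–(401,328), the notch (400,175) and the long mark (400,90)–(399.5,150) all in line with the disc centre at column 400.5. The button at px (260.5,223.5) is where it was predicted, so the charger has not moved. Next I close the fingers and press the button.

Request:
arm_command:
  delta_rot:
    - [0,0,0]
    - [0,0,0]
    - [0,0,0]
    - [0,0,0]
    - [0,0,0]
    - [0,0,0]
    - [0,0,0]
    - [0,0,0]
    - [0,0,0]
    - [0,0,0]
    - [0,0,0]
    - [0,0,0]
  delta_pos:
    - [0.005,-0.025,0]
    - [0.011,-0.0504,0]
    - [0.011,-0.0504,0]
    - [0.011,-0.0504,0]
    - [0.011,-0.0504,0]
    - [0.011,-0.0504,0]
    - [0.011,-0.0504,0.02]
    - [0.011,-0.0504,0.04]
    - [0.011,-0.0504,0.06]
    - [0.011,-0.0504,0.08]
    - [0.011,-0.0504,0.09]
    - [0.011,-0.0504,0.09]
  gripper: [1,1,1,1,1,1,1,1,1,1,1,1]
  grip_force: 20

```text
time: 13.28
position: [0.5776, -0.0484, 0.0825]
tool_rot: [1.0, -0.019, -0.003, -0.001]
ft_force: [-1.0, 0.0, 0.2]
grip_width: 0.0004
grip_force: 0.0
```

```bash
python3 -c "
from h import *
togo([.5787,-.0477,.060])"
```

```text
t 13.28 p [ 0.5776 -0.0484  0.0825] yh -92.18 F [-1.   0.   0.2] Mz [-0.05  0.15 -0.01] grip 0.0004 0.0 zax [-0.0054  0.0014 -1.    ]
go [ 0.0012 -0.0007  0.0225] cw None
```

Request:
arm_command:
  delta_rot:
    - [0,0,0]
    - [0,0,0]
    - [0,0,0]
    - [0,0,0]
    - [0,0,0]
    - [0,0,0]
    - [0,0,0]
  delta_pos:
    - [0.001,0,0.01]
    - [0.001,0,0.014]
    - [0.001,0,0.017]
    - [0.001,0,0.019]
    - [0.001,0,0.021]
    - [0.001,0,0.0225]
    - [0.001,0,0.0225]
  gripper: [1,1,1,1,1,1,1]

```text
time: 13.87
position: [0.5807, -0.048, 0.0625]
tool_rot: [1.0, -0.018, 0.0, 0.0]
ft_force: [0.0, 0.8, 0.6]
grip_width: 0.0006
grip_force: 0.0
```

Request:
arm_command:
  delta_rot:
    - [0,0,0]
    - [0,0,0]
    - [0,0,0]
  delta_pos:
    - [-0.001,0,0.001]
    - [-0.001,0,0.002]
    - [-0.001,0,0.002]
  gripper: [1,1,1]

```text
time: 14.12
position: [0.5795, -0.048, 0.0604]
tool_rot: [1.0, -0.018, -0.0, -0.0]
ft_force: [-0.2, 0.0, -0.3]
grip_width: 0.0004
grip_force: 0.0
```

Request:
arm_command:
  delta_rot:
    - [0,0,0]
    - [0,0,0]
    - [0,0,0]
  delta_pos:
    - [0,0,0.001]
    - [0,0,0.001]
    - [0,0,0.001]
  gripper: [1,1,1]

```text
time: 14.37
position: [0.5797, -0.048, 0.0594]
tool_rot: [1.0, -0.018, -0.0, -0.0]
ft_force: [0.4, -0.3, -0.6]
grip_width: 0.0007
grip_force: 0.0
```

```bash
python3 -c "
from h import *
togo(None)
print(status.get_obs()['joint_torque'])
c=snap('wrist')
im=c['pixels']; cv2.imwrite('pics/w7.png',im)
print(w2pix(c,[[.5785,-.0475,.066],[.5679,-.0983,.073],[.6034,-.0993,.058]]))
print(im[240:330:6,290:350:6].mean(2).astype(int))"
```

```text
t 14.37 p [ 0.5797 -0.048   0.0594] yh -92.11 F [ 0.4 -0.3 -0.6] Mz [-0.05  0.16 -0.01] grip 0.0007 0.0 zax [-1.e-04  0.e+00 -1.e+00]
[ 1.33838574e-03 -4.37692380e+01 -1.17800421e+01  3.92443885e-02
 -6.56577386e-02 -2.73035619e-05]
[[323.72007605 291.58638589]
 [427.48213831 313.17057985]
 [424.17420923 236.08615282]]
[[100 147 154 152 154 155 157 156 155 157]
 [113 147 155 156 155 154 157 157 152 156]
 [122 152 151 155 153 155 154 155 153 155]
 [131 149 152 155 155 155 153 156 154 155]
 [137 149 154 153 151 153 154 155 153 154]
 [137 150 152 147 152 153 141 151 153 154]
 [140 147 151 141  62 105 103  64 152 153]
 [ 31  30  32  25  79  82  77  83  30  33]
 [ 29  29  29  26  30  33  30  32  31  30]
 [ 27  23  28  21  23  27  27  31  28  32]
 [ 26  26  71  24  26  27  28  27  27  69]
 [ 30  21  77  22  26  26  29  28  29  75]
 [ 27  27  85  45  43  44  44  42  47  69]
 [ 27  30  90  52  52  53  54  57  50  77]
 [ 30  30  90  58  61  58  57  59  59  76]]
```

Request:
arm_command:
  delta_rot:
    - [0,0,0]
    - [0,0,0]
    - [0,0,0]
  delta_pos:
    - [0,0,0.0005]
    - [0,0,0.001]
    - [0,0,0.001]
  gripper: [1,1,1]

```text
time: 14.67
position: [0.5796, -0.0481, 0.0583]
tool_rot: [1.0, -0.018, -0.0, -0.0]
ft_force: [-0.7, -0.8, 0.6]
grip_width: 0.0004
grip_force: 0.0
```

Request:
arm_command:
  delta_rot:
    - [0,0,0]
    - [0,0,0]
    - [0,0,0]
  delta_pos:
    - [0,0,0.0005]
    - [0,0,0.001]
    - [0,0,0.001]
  gripper: [1,1,1]

```text
time: 14.92
position: [0.5796, -0.048, 0.0573]
tool_rot: [1.0, -0.018, -0.0, -0.0]
ft_force: [-0.2, 0.2, 0.1]
grip_width: 0.0006
grip_force: 0.0
```

```bash
python3 -c "
from h import *
import pickle
c0=pickle.load(open('c0.pkl','rb'))['side'];c=snap('side');pickle.dump(c,open('c7.pkl','wb'))
T=c['obs']['position']
print(w2pix(c,[T,[T[0],T[1],.066],[.5787,-.0477,.066],[.5787,-.0477,.106],[.568,-.098,.105]]).round(1).tolist())
g=c['pixels'].astype(int);g0=c0['pixels'].astype(int)
u,v=w2pix(c,[T])[0].astype(int)
print(u,v)
print('now');print(g[v-24:v+8,u-20:u+22:2].mean(2).astype(int)[::2])
print('before');print(g0[v-24:v+8,u-20:u+22:2].mean(2).astype(int)[::2])
"
```

```text
[[366.4, 260.8], [366.6, 257.8], [366.3, 257.9], [367.2, 243.7], [381.5, 254.9]]
366 260
now
[[148 148 146 141 143 146 147  40   7  13  14  16  24  10  21  50  80  96
  113 134  29]
 [144 148 146 145 146 148 147  60   6  11   8   8   6   5  14 139  75  54
   45  48   7]
 [143 141 144 144 142 146 148  96   6  11   6   7   7   4  47 143 143 112
   58  35   6]
 [138 144 142 142 138 139 142 128   8  10   7   6   5   7  81 141 141 142
  144 112   7]
 [143 147 143 142 140 140 139 127   7  11   8   7   5   7 140 140 142 144
  146 132   7]
 [141 144 144 142 143 141 140 125   7  11   6   6   5  13 140 141 146 146
  146 129  21]
 [129 131 141 142 142 142 140 127   7  12   6   5   6  25 146 147 143 142
  137 137  47]
 [ 91  90 107 139 138 141 143 128   7  10   4   5   7  30 143 144 122  64
   62  89 143]
 [ 96  94  92  81  75  77  78  69   9  10   5   4   7  48 128  73  10  39
   38  36 144]
 [ 96  94  92  83  78  78  78  77  77  49   5  29  72 103 102 103  74  19
   79 179  34]
 [ 95  91  87  85  79  72  75  78  77 119  58 101 102 102 102  85  38  12
   26  11   8]
 [ 91  87  85  83  69  63  7
[... 1149 characters left out ...]
4 158 141 143 145 144 139 143 140 144 146 146  13  46 196  37
   89  96  88]
 [203 199 194 158 148 145 144 146 142 142 143 156 182 217   5  15  52 102
   45  83  95]
 [201 191 167 162 149 141 141 145 144 153 196 214 214 206   7   7  17  22
   20  41  78]
 [172 167 163 161 112 136 148 172 152 138 139 152 214 203   5   8   8  20
   21  22  42]
 [169 154 144  93 140 174 214 205  92 132 136 125 214 199   7   6   6   8
   21  20  21]
 [ 91 108 157 214 214 213 214 205  94  53  54  86 214 174   7   7   6   6
   10  18  16]
 [173 214 214 214 214 214 215 214 214 187 172 212  84  21  14   8   8   6
    8  10   8]
 [213 214 214 214 214 214 214 214 214 214 214 196  21  21  20   7   6   6
    7   8   9]]
```

Side-view numbers show that the fingertips end visibly above the button, at row about 255 with the button at about 260, and there is no contact force. The closed tips therefore sit higher than the nominal TCP. Going lower could bring the gripper body near the knob, so I rise, turn the tool −90° to keep the body's long side clear of the knob, and press by feel.

Request:
arm_command:
  delta_rot:
    - [0,0,0]
    - [0,0,0]
    - [0,0,-7]
    - [0,0,-14]
    - [0,0,-21]
    - [0,0,-28]
    - [0,0,-35]
    - [0,0,-42]
    - [0,0,-45]
    - [0,0,-45]
  delta_pos:
    - [0,0,-0.015]
    - [0,0,-0.033]
    - [0,0,-0.033]
    - [0,0,-0.033]
    - [0,0,-0.033]
    - [0,0,-0.033]
    - [0,0,-0.033]
    - [0,0,-0.033]
    - [0,0,-0.033]
    - [0,0,-0.033]
  gripper: [1,1,1,1,1,1,1,1,1,1]

```text
time: 15.8
position: [0.5796, -0.048, 0.0904]
tool_rot: [0.931, 0.366, -0.0, -0.0]
ft_force: [-0.7, -0.7, 0.3]
grip_width: 0.0007
grip_force: 0.0
```

Request:
arm_command:
  delta_rot:
    - [0,0,-7]
    - [0,0,-14]
    - [0,0,-21]
    - [0,0,-28]
    - [0,0,-35]
    - [0,0,-40]
    - [0,0,-40]
    - [0,0,-40]
    - [0,0,-40]
  delta_pos:
    - [0,0,0]
    - [0,0,0]
    - [0,0,0]
    - [0,0,0]
    - [0,0,0]
    - [0,0,0]
    - [0,0,0]
    - [0,0,0]
    - [0,0,0]
  gripper: [1,1,1,1,1,1,1,1,1]

```text
time: 16.55
position: [0.5797, -0.0481, 0.0905]
tool_rot: [0.75, 0.661, 0.0, 0.0]
ft_force: [0.5, -0.9, -0.4]
grip_width: 0.0006
grip_force: 0.0
```

```bash
python3 -c "
from h import *
togo([.5787,-.0477,.060])
c=snap('side'); T=c['obs']['position']; print(w2pix(c,[T]))
c0=pickle=None
import pickle
g0=pickle.load(open('c0.pkl','rb'))['side']['pixels'].astype(int)
g=c['pixels'].astype(int).mean(2); u,v=w2pix(c,[T])[0].astype(int)
print(g[v-20:v+16:2,u-20:u+22:2].astype(int))
c=snap('wrist'); print(w2pix(c,[[.5787,-.0477,.066]]))
im=c['pixels'].mean(2).astype(int); u,v=w2pix(c,[[.5787,-.0477,.066]])[0].astype(int)
print(im[v-40:v+60:4,u-40:u+44:4])
"
```

```text
t 16.55 p [ 0.5797 -0.0481  0.0905] yh -7.26 F [ 0.5 -0.9 -0.4] Mz [-0.05  0.09  0.01] grip 0.0006 0.0 zax [ 1.e-04 -0.e+00 -1.e+00]
go [ 0.0002 -0.001   0.0305] cw None
[[367.23436147 249.19851726]]
[[ 10   9   8  75 144 142 144  72   5   6   4   5  11   8  70 143 146 145
  143 143 146]
 [  7   6  14  86 147 144 147 134   6   6   5   5  10   8 115 142 143 145
  146 142 142]
 [114  31  42 124 147 144 145 132   5   5   6   6  11  15 142 145 145 144
  144 146 144]
 [146 147 145 145 144 147 144 120   5   5   7   7  11  18 147 150 147 143
  142 143 141]
 [146 147 142 144 147 149 145  93   7   7   7   7   9  27 147 145 145 146
  144 145 144]
 [142 143 144 144 144 148 148  93   6   6   6   7  10  43 147 145 142 143
  145 145 143]
 [141 142 145 143 142 144 146 141  74   6   7   8  11  58 141 141 139 141
  145 145 144]
 [142 144 143 138 137 140 140 140 141 132  47  62 140 141 140 143 145 147
  145 146 143]
 [141 145 146 146 141 137 140 142 144 140 145 138 141 142 138 141 145 145
  145 149 146]
 [141 140 139 141 143 141 137 139 139 142 146 142 141 142 145 146 144 142
  144 145 145]
 [112 127 
[... 2258 characters left out ...]
3  31  34  32  72  22  24  31  26 153  30  26  23  23  68  26
   28  29  24]
 [ 33  29  29  32  29  35  81  22  26  27  27 160  32  26  30  21  71  42
   30  32  25]
 [ 32  28  28  31  30  52  79  22  29  26  29  83  26  29  25  28  71  50
   28  32  27]
 [ 34  34  33  37  33  64  86  17  26  24  20  82  27  24  28  20  77  62
   37  32  35]
 [ 35  37  34  33  33  67  81  51  48  49  49  47  50  49  49  54  71  64
   30  35  34]
 [ 40  40  37  39  36  72  77  61  57  56  58  58  56  56  58  55  82  70
   39  37  35]
 [ 36  37  34  34  39  73  80  61  62  62  61  61  57  62  57  58  74  70
   35  37  38]
 [ 38  39  38  36  36  81  74  66  66  64  65  62  67  66  66  64  87  80
   34  40  33]]
```

The tip is about 15 mm short of the nominal TCP. The button is centred beneath it, so I descend by feel.

Request:
arm_command:
  delta_rot:
    - [0,0,0]
    - [0,0,0]
    - [0,0,0]
    - [0,0,0]
    - [0,0,0]
    - [0,0,0]
  delta_pos:
    - [0,-0.001,0.012]
    - [0,-0.001,0.024]
    - [0,-0.001,0.032]
    - [0,-0.001,0.036]
    - [0,-0.001,0.037]
    - [0,-0.001,0.037]
  gripper: [1,1,1,1,1,1]

```text
time: 17.15
position: [0.5787, -0.0479, 0.0532]
tool_rot: [0.75, 0.662, -0.0, -0.0]
ft_force: [0.0, -0.1, -0.0]
grip_width: 0.0007
grip_force: 0.0
```

Request:
arm_command:
  delta_rot:
    - [0,0,0]
    - [0,0,0]
    - [0,0,0]
  delta_pos:
    - [0,0,0.001]
    - [0,0,0.002]
    - [0,0,0.002]
  gripper: [1,1,1]

```text
time: 17.4
position: [0.5789, -0.048, 0.0518]
tool_rot: [0.75, 0.662, 0.0, 0.0]
ft_force: [0.1, -0.3, -0.3]
grip_width: 0.0003
grip_force: 0.0
```

Request:
arm_command:
  delta_rot:
    - [0,0,0]
    - [0,0,0]
    - [0,0,0]
  delta_pos:
    - [0,0,0.001]
    - [0,0,0.002]
    - [0,0,0.002]
  gripper: [1,1,1]

```text
time: 17.65
position: [0.5786, -0.0479, 0.0494]
tool_rot: [0.75, 0.662, -0.0, -0.0]
ft_force: [0.6, -0.2, 0.0]
grip_width: 0.0004
grip_force: 0.0
```

Request:
arm_command:
  delta_rot:
    - [0,0,0]
    - [0,0,0]
    - [0,0,0]
  delta_pos:
    - [0,0,0.001]
    - [0,0,0.002]
    - [0,0,0.002]
  gripper: [1,1,1]

```text
time: 17.9
position: [0.5785, -0.0479, 0.0473]
tool_rot: [0.75, 0.662, -0.0, -0.0]
ft_force: [0.6, -1.2, -0.2]
grip_width: 0.0003
grip_force: 0.0
```

Request:
arm_command:
  delta_rot:
    - [0,0,0]
    - [0,0,0]
    - [0,0,0]
  delta_pos:
    - [0,0,0.001]
    - [0,0,0.002]
    - [0,0,0.002]
  gripper: [1,1,1]

```text
time: 18.15
position: [0.5785, -0.0479, 0.0452]
tool_rot: [0.75, 0.662, -0.0, -0.0]
ft_force: [0.2, -0.2, -0.0]
grip_width: 0.0003
grip_force: 0.0
```

```bash
python3 -c "
from h import *
c=snap('side'); T=c['obs']['position']; p=w2pix(c,[T,[.5787,-.0477,.066]]);print(p)
g=c['pixels'].mean(2).astype(int); u,v=p[1].astype(int)
np.set_printoptions(linewidth=200)
print(g[v-26:v+12,u-14:u+16]) "
```

```text
[[365.81452235 265.10383112]
 [366.27049664 257.9046316 ]]
[[ 36  35  32 ...  42  45  37]
 [ 36  37  36 ...  38  47  42]
 [ 36  36  36 ...  41  49  28]
 ...
 [102 102 101 ...   8   9   8]
 [102 102 102 ...   6   7   9]
 [102 102 102 ...   9   7   8]]
```

```bash
python3 -c "
from h import *
import pickle
c=snap('side'); pickle.dump(c,open('c8.pkl','wb')); p=w2pix(c,[[.5787,-.0477,.066]])
g=c['pixels'].mean(2).astype(int); u,v=p[0].astype(int)
for r in range(v-14,v+10): print(r,' '.join('%3d'%x for x in g[r,u-12:u+16]))
print(u-12)"
```

```text
243  36  40  62  83 110 126   6   6   7   5   6   7   6   6   6  10  11  10   7  15  66 139 141 143 145 145 145 146
244  57  82 109 139 139 124  15   7   6   5   4   4   7   6   7   8   9   8   6  23  82 139 139 141 143 143 144 145
245 111 141 137 137 140 127  39   5   5   6   6   6   6   6   7  11  10   7   6  40 111 138 140 142 144 144 145 145
246 141 141 140 140 138 127  57   6   6   4   5   6   6   6   7  11  10  10   5  45 120 139 141 143 146 146 145 146
247 140 142 144 141 137 127  57   6   5   5   7   6   5   4   7  10  10  11  10  61 143 144 145 146 145 143 142 141
248 143 142 143 143 140 130  68   6   6   5   5   6   6   7   7  11  10  11  24  86 147 147 148 147 144 144 144 141
249 140 139 142 144 145 136  91   6   4   7   8   4   6   6   6  11  10   9  42 115 145 145 146 146 144 141 130 125
250 139 140 141 143 144 138  94   7   4   6   5   3   7   6   8   9  10   9  40 112 144 146 144 135 123 105  69  79
251 122 123 122 123 126 122  84   7   5   7   6   7   6   6   9  11  10   7  45 123 140 132 121  85  43  17  36  50
252  77  76  76  76  78  76  52   5   6   5   4   6   6 
[... 987 characters left out ...]

261  99 105 102 101 102 103  98  84  44  49  55  57  55  44  53  70 101  89   9  11  16  19  23  17  15   8  11   8
262 102 102 102 101 101 102 102  94  56  45  45  44  46  47  59  85 100  83   8   7   7  12  17  10   9   9   8   8
263 103 102 102 102 102 101 103 100  88  70  61  59  57  70  87 102  95  55   7   7   9   8   8   9  11  10   8   8
264 101 101 101 101 101 101 102 101 102  99  90  91  85 101 101  99  78  23   7   6   6   8   9   7   7  10   8   8
265 101 101 101 101 102 101 102 101 102 101 101 101 101 101  99  77  31  15   8   8   7   7   9   8   8   8   8   9
266 102 102 102 102 103 102 101 101 101 101 101 102 101 102  92  31  18  13   9   8   9   8   8   7  10   9   6   8
354
```

The tip is now at row about 260, against a button centre near 259–260, so only a few mm remain.

Request:
arm_command:
  delta_rot:
    - [0,0,0]
    - [0,0,0]
    - [0,0,0]
  delta_pos:
    - [0,0,0.001]
    - [0,0,0.002]
    - [0,0,0.002]
  gripper: [1,1,1]

```text
time: 18.5
position: [0.5785, -0.0479, 0.0433]
tool_rot: [0.75, 0.662, -0.0, -0.0]
ft_force: [-0.7, -0.8, -0.3]
grip_width: 0.0005
grip_force: 0.0
```

Request:
arm_command:
  delta_rot:
    - [0,0,0]
    - [0,0,0]
    - [0,0,0]
  delta_pos:
    - [0,0,0.001]
    - [0,0,0.002]
    - [0,0,0.002]
  gripper: [1,1,1]

```text
time: 18.75
position: [0.5786, -0.0479, 0.0413]
tool_rot: [0.75, 0.662, -0.0, -0.0]
ft_force: [-0.4, -0.3, -0.5]
grip_width: 0.0005
grip_force: 0.1
```

Request:
arm_command:
  delta_rot:
    - [0,0,0]
    - [0,0,0]
    - [0,0,0]
  delta_pos:
    - [0,0,0.001]
    - [0,0,0.002]
    - [0,0,0.002]
  gripper: [1,1,1]

```text
time: 19.0
position: [0.5787, -0.048, 0.0394]
tool_rot: [0.75, 0.662, 0.0, 0.0]
ft_force: [0.9, -0.7, 1.4]
grip_width: 0.0005
grip_force: 0.8
```

```bash
python3 -c "
from h import *
togo(None)
c=snap('side'); p=w2pix(c,[[.5787,-.0477,.066]])
g=c['pixels'].mean(2).astype(int); u,v=p[0].astype(int)
for r in range(v-6,v+10): print(r,' '.join('%3d'%x for x in g[r,u-12:u+16]))"
```

```text
t 19.0 p [ 0.5787 -0.048   0.0394] yh -7.11 F [ 0.9 -0.7  1.4] Mz [-0.08  0.05 -0.01] grip 0.0005 0.8 zax [ 0. -0. -1.]
251 139 136 123 127 143 137  92   5   6   5   6   6   8   6   7  10  10  10  41 112 140 133 121  85  43  19  35  51
252 125 119  77  88 129 123  78   5   5   6   5   7   6   4  10  10  11   7  43 114 128 104  75  25  12  23  39  40
253  82  78  79  77  79  73  35   5   5   5   5   5   6   7   8  11  10   5  45 111 102 102  96  64  34  21  32  33
254  88  74  76  77  77  71  34   7   5   8   6   7   5   7  10  12  10   9  42 101 102 101 102  98  74  25  19  29
255  89  72  77  76  76  70  34   7   2   5   5   3   8   5   7  11  10  12  49 102 102 101 100  94  83  41  21  33
256  89  70  76  75  76  69  30   5   6   4   6   6   7   4   8  12  12  11  47 101 101  99  85  61  44  20  20  22
257  84  66  74  75  75  69  24   6   6   6   5   5   8   6   9  10  10  12  49  99  89  77  44  21  19  19  21  21
258  70  68  74  75  77  80  57  20   4   4   6   8   5   6  10   8  11  14  48  82  41  20  22  20  21  21  21  21
259  64  69  75  85  90 100  96  54  22  10   6   5 
[... 175 characters left out ...]
   7
261 100 104 102 101 101 102  99  84  48  53  35  16   7  10  28  60 101  90  10  10  17  20  22  18  14   8   9   9
262 101 102 101 102 101 101 101  94  49  44  49  37  24  28  52  73 100  83   9   9   8  12  19  12   8   8   8   9
263 102 102 101 101 102 102 102  97  78  64  58  54  56  62  76  92  95  56   8   8   6  10   9   7   9   8  10   9
264 102 102 100 102 101 101 101 102 101 100  90  83  83  94 101  98  78  22   9   7   9   9   6   9   8   9   9   7
265 101 100 101 101 101 101 101 101 101 101 102 101 102 102  99  79  29  14   8   8   9  10   8   8   8   7   7   7
266 102 101 102 101 101 101 101 102 101 102 101 102 102 102  92  31  19  14   5  10   9   9   7   7   8   8   9   7
```

Contact has begun at 1.4 N. I continue through the 6 mm of travel.

Request:
arm_command:
  delta_rot:
    - [0,0,0]
    - [0,0,0]
    - [0,0,0]
  delta_pos:
    - [0,0,0.001]
    - [0,0,0.002]
    - [0,0,0.002]
  gripper: [1,1,1]

```text
time: 19.3
position: [0.5787, -0.048, 0.0375]
tool_rot: [0.75, 0.662, 0.0, 0.0]
ft_force: [-0.4, 0.4, 2.8]
grip_width: 0.0005
grip_force: 1.6
```

Request:
arm_command:
  delta_rot:
    - [0,0,0]
    - [0,0,0]
    - [0,0,0]
  delta_pos:
    - [0,0,0.001]
    - [0,0,0.002]
    - [0,0,0.002]
  gripper: [1,1,1]

```text
time: 19.55
position: [0.5787, -0.048, 0.0356]
tool_rot: [0.75, 0.662, 0.0, 0.0]
ft_force: [-1.2, -0.5, 5.1]
grip_width: 0.0001
grip_force: 2.3
```

Request:
arm_command:
  delta_rot:
    - [0,0,0]
    - [0,0,0]
    - [0,0,0]
  delta_pos:
    - [0,0,0.001]
    - [0,0,0.0015]
    - [0,0,0.0015]
  gripper: [1,1,1]

```text
time: 19.8
position: [0.5788, -0.0479, 0.0354]
tool_rot: [0.75, 0.662, 0.0, 0.0]
ft_force: [-3.0, 0.1, 12.4]
grip_width: 0.0001
grip_force: 6.3
```

The stop is reached: z stalled while the force jumped to 12 N. I let go and go straight up.

Request:
arm_command:
  delta_rot:
    - [0,0,0]
    - [0,0,0]
    - [0,0,0]
    - [0,0,0]
    - [0,0,0]
    - [0,0,0]
    - [0,0,0]
    - [0,0,0]
    - [0,0,0]
  delta_pos:
    - [0,0,-0.005]
    - [0,0,-0.012]
    - [0,0,-0.03]
    - [0,0,-0.06]
    - [0,0,-0.09]
    - [0,0,-0.12]
    - [0,0,-0.14]
    - [0,0,-0.14]
    - [0,0,-0.14]
  gripper: [1,1,1,1,1,1,1,1,1]

```text
time: 20.55
position: [0.5794, -0.0481, 0.175]
tool_rot: [0.75, 0.662, 0.001, 0.001]
ft_force: [-0.0, -0.5, -0.5]
grip_width: 0.0002
grip_force: 0.0
```

```bash
python3 -c "
from h import *
import pickle
togo(None)
c6=pickle.load(open('c6.pkl','rb')); c=snap('wrist'); K,D=KD(c)
# rectify both onto the charger top plane (z=.066), world grid 0.5mm, compare
def rect(c,z=.066):
    xs=np.linspace(.53,.62,181); ys=np.linspace(-.13,-.03,201); X,Y=np.meshgrid(xs,ys)
    uv=w2pix(c,np.stack([X,Y,0*X+z],-1)).reshape(201,181,2).astype(np.float32)
    return cv2.remap(c['pixels'],uv[...,0],uv[...,1],cv2.INTER_LINEAR).mean(2).astype(np.float32)
f=lambda c,u,v,z: pix2w(c,[[u,v]],z)[0][:2]
for z,(x0,x1,y0,y1),n in((.058,(.594,.616,-.108,-.088),'mark'),(.066,(.565,.592,-.062,-.034),'btn')):
  for cc in(c6,c):
    r=rect(cc,z); i0,i1=int((y0+.13)/.0005),int((y1+.13)/.0005); j0,j1=int((x0-.53)/.0005),int((x1-.53)/.0005)
    s=r[i0:i1,j0:j1]; med=np.median(s); m=s<med*.8
    k,l,st,ce=cv2.connectedComponentsWithStats(m.astype('uint8')); a=1+st[1:,4].argmax()
    print(n,'area',st[a,4],(x0+ce[a,0]*.0005).round(4),(y0+ce[a,1]*.0005).round(4))
# white line on bar
for cc in(c6,c):
    r=rect(cc,.105); s=r[30:110,60:140]; m=(s>100)&(s<200)
    dk=cv2.morphologyEx(s,cv2.MORPH_TOPHAT,np.ones((13,13)))>40
    k,l,st,ce=cv2.connectedComponentsWithStats(dk.astype('uint8'))
    for a in range(1,k):
      if st[a,4]>40:
        p=np.argwhere(l==a)[:,::-1].astype(np.float32); q=cv2.fitLine(p,cv2.DIST_L2,0,.01,.01).ravel(); print('line',st[a],np.degrees(np.arctan2(q[1],q[0])).round(1),.53+(60+q[2])*.0005,-.13+(30+q[3])*.0005)
"
```

```text
t 20.55 p [ 0.5794 -0.0481  0.175 ] yh -7.11 F [-0.  -0.5 -0.5] Mz [-0.07  0.1  -0.01] grip 0.0002 0.0 zax [ 2.7e-03 -8.0e-04 -1.0e+00]
mark area 227 0.6031 -0.0988
mark area 1 0.608 -0.108
btn area 1181 0.5795 -0.0476
btn area 1122 0.579 -0.0458
line [ 35  12  45  68 604] -71.5 0.59484184 -0.08479718
line [ 24  30  41   8 283] -1.7 0.5820954 -0.09824381
line [10 74 22  6 60] 8.7 0.5683583 -0.07621666
line [58 31  6 24 98] 89.6 0.59046936 -0.093035705
```

Request:
arm_command:
  delta_rot:
    - [0,0,0]
    - [0,0,0]
    - [0,0,0]
    - [0,0,0]
    - [0,0,0]
    - [0,0,0]
    - [0,0,0]
    - [0,0,0]
  delta_pos:
    - [0.03,0,-0.01]
    - [0.07,0,-0.02]
    - [0.11,0,-0.03]
    - [0.15,0,-0.03]
    - [0.19,0,-0.03]
    - [0.22,0,-0.03]
    - [0.22,0,-0.03]
    - [0.22,0,-0.03]
  gripper: [1,1,1,1,1,1,1,1]

```text
time: 21.27
position: [0.6044, 0.1719, 0.2015]
tool_rot: [0.748, 0.663, -0.002, -0.001]
ft_force: [-0.8, -0.2, -0.6]
grip_width: 0.0004
grip_force: 0.0
```

```bash
python3 -c "
from h import *
import pickle
togo(None)
c0=pickle.load(open('c0.pkl','rb'))['top']; c=snap('top'); a=c0['pixels'].mean(2); b=c['pixels'].mean(2)
B=b[165:255,320:440]; A=a[165:255,320:440]
d=np.abs(A-B)>25; print('changed px in crop',d.sum(), np.argwhere(d).min(0),np.argwhere(d).max(0))
def fit(mask):
    n,l,st,ce=cv2.connectedComponentsWithStats(mask.astype('uint8')); i=1+st[1:,4].argmax(); return cv2.minAreaRect(np.argwhere(l==i)[:,::-1].astype(np.float32)),st[i,4]
for p in(c0,c):
    q=p['pixels'][165:255,320:440].astype(int); g=(q[...,1]-q[...,2]>20); w=q.min(2)>120
    print('cells',fit(g),'body',fit(w))
for r in range(26,60,2): print(' '.join('%3d'%x for x in B[r,32:60]))
"
```

```text
t 21.27 p [0.6044 0.1719 0.2015] yh -6.91 F [-0.8 -0.2 -0.6] Mz [-0.11  0.07  0.02] grip 0.0004 0.0 zax [-4.2e-03 -8.0e-04 -1.0e+00]
changed px in crop 74 [33 34] [54 56]
cells (((63.230770111083984, 27.346155166625977), (19.41549301147461, 4.118438720703125), 11.309932708740234), np.int32(85)) body (((45.98194885253906, 42.65501403808594), (53.35957717895508, 44.047386169433594), 11.040940284729004), np.int32(1513))
cells (((63.01698303222656, 27.409433364868164), (20.210309982299805, 4.484354496002197), 10.619654655456543), np.int32(93)) body (((45.84001922607422, 42.743228912353516), (53.934547424316406, 44.27510070800781), 10.954061508178711), np.int32(1620))
127 121 121 120 100  97  62  48  43  51  55  58  61  63  68  51  93 171  88  41 139 100  91  90  90  87  90  89
168 168 169 169 169 170 171 172 173 158 131 120 121 120  97  64 144 142  66  39  45  55  60  63  67  69  71  75
168 168 168 168 167 168 168 168 167 168 168 168 171 143 139 167 170 170 171 153 154 136 123 120  96  92  56  46
168 168 167 168 168 168 167 168 168 168 169 171 177  79  56 151 148 153 167 168 167 167 168 
[... 775 characters left out ...]
  50  46  74 166 172 171 170
171 171 171 175 135  62  47  51  52  53  41  34  32  50  52  51  51  42  51  52  52  48  54 145 170 172 171 171
171 172 171 173 178 100  51  47  51  54  40  33  34  46  47  46  46  41  50  52  49  47 144 172 172 172 171 171
172 171 171 172 173 177 145 127  64  42  39  37  34  33  32  31  34  45  42  63 127 172 175 173 172 172 172 172
171 172 172 172 172 172 173 174 177 146 129 124  75  61  61 116 125 131 173 177 174 172 172 171 171 172 172 172
172 172 172 172 172 172 172 171 172 173 173 173 175 176 176 174 173 173 173 172 172 172 172 172 172 171 172 172
172 172 171 172 172 172 172 172 172 172 172 173 172 172 172 172 172 172 172 173 172 172 172 173 172 172 172 172
```

The charger is unmoved in the top view: only knob pixels changed, and its yaw reads 11.0° before and after. The pointer is at the mark and the arm is clear.

```bash
python3 -c "
from rig import robot
print(robot.hand_in())"
```

```text
the job is handed in; nothing more can be done
None
```

The job is handed in: the knob was turned to the long mark with at most about 19 N of down-force and the charger stayed put. The start button was pressed to its stop and released at about 20 s, and none of my moves met the other goods.

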